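Weigh out pole castings into the storage tub and seal it

ROBOT

A 6-joint arm with a two-finger parallel gripper is mounted at the origin on the work surface. World frame = base frame: x ahead of the robot, y to its left, z up, the work surface at z = 0. Lengths are in mm, angles in rad, forces in N, time in s.
With the tool pointing down it reaches from about 325 to 875 mm from the base axis. Payload 4.4 kg.
Tool frame: the origin (TCP) lies between the finger pads; the fingertips stand 14 mm ahead of it and the grasp point (between the pads) lies 5 mm behind it; z points along the fingers, y is the line along which they close (so a half turn about z gives the same grasp; the last joint's range is limited). The gripper opens to 85 mm and grips with 20 to 120 N. Pads are 22 mm wide; open, the fingers measure 114 mm over their backs; the gripper's body (76 mm by 85 mm) begins 54 mm behind the grasp point. The pads swing forward as they close: fully open they stand 13 mm farther back than shut.
Start: joints at [-1.351, 0.207, 1.542, -0, 1.393, -0.15], TCP at [208.346, -535.929, 245.282] pointing down, gripper open.
Joint ranges: [-2.73, 2.73], [-0.86, 2.22], [0.23, 2.46], [-1.11, 4.25], [0.08, 2.63], [-2.82, 2.82]. Speed limits (rad/s): [2.79, 2.79, 3.14, 3.14, 3.14, 3.14].

INTERFACE

Orientations are given as a rotation vector (axis times angle).
In Python, from bench import reach, line_to, set_joints, grip, pause, ik, state, capture, IKError, job_done, spot_in, mark_of gives the robot as it stands. The module is installed in compiled form; this text tells all that it offers. Calls block until the motion is done:
- reach(position, orientation): joint-space move of the TCP to a pose.
- line_to(position, max_speed=150, rotation=None, stop_force=None): straight line of the TCP; rotation=None keeps the orientation; max_speed is the mean speed in mm/s. With stop_force (N) it stops when the force on the tool has changed by that much, and returns True; else False.
- set_joints(angles): joint-space move.
- grip(opening, grip_force=None): finger opening in mm; grip_force is the grip in N (None keeps the last); returns when the fingers have stopped.
- pause(seconds).
- ik(position, orientation): joint angles nearest the present ones, or None.
- state(): the state.
- capture(name): name is "side" or "top"; returns a dict with "frame" (400x640x3 uint8, red, green, blue), "K" (3x3 intrinsics, pixels), "origin" and "orientation" of the camera in the world. Camera axes: x right, y up, looking along -z (the intrinsics and any distortion apply to the point x, -y, -z); pixel columns grow to the right and rows downward; lengths in mm; the calibration is good to about 2 mm. A picture is of the moment at which its call begins. There is no depth.
A pose or a line that the arm cannot do raises IKError and nothing moves.
- job_done(): hands the job in; it is judged then, once.
Trained networks look in a picture, given as the dict that the camera call returned (one of the last four; its "shot" number tells which), for a name from the list of things; names that differ only in an ending like _2 or _b are one class to them, and where a whole thing is asked for, a point or a joint stands for the part that bears it (a point fixed in the world has none). Each returns a list of dicts, best first, with "confidence" (0 to 1); they miss things now and then, are a little off and sometimes report something else, mostly with a low value. They report only what shows in the picture. A call takes as long as a camera call. They do not tell look-alikes from the thing itself.
- spot_in(picture, target): "position" ([column, row] in pixels, amid what is visible of it).
- mark_of(picture, target): "position" ([column, row] in pixels: a listed point, or the origin of a listed thing).
The state is a dict: "time": time; "joint_pos": joint angles; "qvel": joint speeds; "joint_efforts": joint torques, N m; "ee_pos": TCP position; "orientation": TCP orientation; "ft_force": force on the tool from outside, world axes, zero at the start; "wrist_torque": the same for the moment, N m; "width": finger opening in mm; "grasp_force": force on a finger pad.
Only numpy, scipy, OpenCV 4.12 (cv2) and the standard library are available. Lean on these libraries where they do the work, as an engineer would, in place of code of your own. Each camera call takes 0.05 s, during which the arm holds its last target. There are 200 camera calls.

TASK

Move castings one by one from the scale's pan into the open tub until the scale's needle rests in the black band of its dial, leaving the remaining castings in the pan. Then put the lid on the tub and press it down until it is fully home and level past its spring catches, and finally set the bung in the lid's neck, fully home. Leave the other things on the bench alone.

Things in the scene. Friction and masses are not known exactly. Their poses are not given: they have to be found in the camera images.
- pan (a joint): how far the scale's sprung pan has sunk, m: 0 empty, growing with load, about 0.0067 per casting (0.0053 to 0.0081). The dial's black band runs from 0.0065 to 0.016; the needle turns clockwise 90 rad per m from the 12 o'clock, which is the side of the dial next to the pan. The pan settles within about a second.
- scale: green spring scale, fixed to the bench: housing 200 x 220 x 70 mm, pan above it, a white dial 120 mm across tilted up on its +x side, outside the pan. Origin: centre of the housing's underside, on the bench; y along the pan's long side
- pan_floor (a point): centre of the inner floor of the scale's steel pan (139 mm above the bench when empty, moves with it). Pan 190 x 260 mm outside, long side along y, rim 18 mm above the floor, walls 4 mm
- tub: open round aluminium tub, fixed to the bench: 158 mm outside, 150 mm inside diameter, 110 mm high, with four sprung ball catches just under the rim that reach 5 mm inwards. Origin: centre of its underside; z up. The seated lid's origin is 86 mm above this; a lid merely laid on rests about 9 mm higher, on the catches; some 10 N, pushed down centrally, seats it
- tub_in (a point): centre of the tub's inner floor, 5 mm above the bench
- tub_rim (a point): centre of the tub's mouth, 110 mm above the bench
- lid: loose lid, lying on the bench plug down: black plug below, 145 mm at its widest and 24 mm high, tapering to 132 mm at the bottom; steel flange 164 mm diameter from 24 to 30 mm; on it an upright tube, the neck, 54 mm outside, 44 mm bore, 34 mm high, top at 64 mm, which can be gripped. 200 g. Origin: centre of the plug's underside; z up
- neck_mouth (a point): centre of the top of the lid's neck, 64 mm above the lid's origin. The bore is 34 mm deep
- bung: tapered black rubber bung, upright on the bench: taper 30 mm diameter at the foot growing to 40 mm at 24 mm height, flange 54 mm diameter from 24 to 32 mm, steel knob 28 mm diameter from 32 to 60 mm. Origin: centre of the foot; z up. Home, its flange lies on the neck's top: origin 40 mm above the lid's origin
- casting0: steel pole casting: round foot flange 44 mm diameter, 12 mm high, with a plain round stem 26 mm diameter on top, 70 mm tall in all, about 150 g (120 to 180 g; all look alike). Stands upright in the scale pan at the start; may be absent. Origin: centre of the underside of the foot; z up along the stem.
- casting1: steel pole casting: round foot flange 44 mm diameter, 12 mm high, with a plain round stem 26 mm diameter on top, 70 mm tall in all, about 150 g (120 to 180 g; all look alike). Stands upright in the scale pan at the start; may be absent. Origin: centre of the underside of the foot; z up along the stem.
- casting2: steel pole casting: round foot flange 44 mm diameter, 12 mm high, with a plain round stem 26 mm diameter on top, 70 mm tall in all, about 150 g (120 to 180 g; all look alike). Stands upright in the scale pan at the start; may be absent. Origin: centre of the underside of the foot; z up along the stem.
- casting3: steel pole casting: round foot flange 44 mm diameter, 12 mm high, with a plain round stem 26 mm diameter on top, 70 mm tall in all, about 150 g (120 to 180 g; all look alike). Stands upright in the scale pan at the start; may be absent. Origin: centre of the underside of the foot; z up along the stem.
- casting4: steel pole casting: round foot flange 44 mm diameter, 12 mm high, with a plain round stem 26 mm diameter on top, 70 mm tall in all, about 150 g (120 to 180 g; all look alike). Stands upright in the scale pan at the start; may be absent. Origin: centre of the underside of the foot; z up along the stem.
- casting5: steel pole casting: round foot flange 44 mm diameter, 12 mm high, with a plain round stem 26 mm diameter on top, 70 mm tall in all, about 150 g (120 to 180 g; all look alike). Stands upright in the scale pan at the start; may be absent. Origin: centre of the underside of the foot; z up along the stem.
- casting6: steel pole casting: round foot flange 44 mm diameter, 12 mm high, with a plain round stem 26 mm diameter on top, 70 mm tall in all, about 150 g (120 to 180 g; all look alike). Stands upright in the scale pan at the start; may be absent. Origin: centre of the underside of the foot; z up along the stem.
- bowl: bystander, not part of the job: steel bowl 120 mm across, 50 mm high
- screwdriver: bystander, not part of the job: screwdriver lying on the bench, along its x
- wrench: bystander, not part of the job: wrench lying on the bench, along its x
- horn: bystander, not part of the job: old round horn, 100 mm across, 42 mm high
Mind the look-alikes: they are no part of the job. Leave any green or turquoise look-alike of the bung alone. What is shaped like the casting1 but brown is not meant.

How it is judged (in metres and radians):
On the way, in this order (a step that is already met when the one before it is completed fails the run):
1. the needle rests in the black band, every casting being in the pan or in the tub (value of joint pan between 0.006 and 0.0165 m and ((x of casting0 in the frame of pan_floor between -0.095 and 0.095 m and y of casting0 in the frame of pan_floor between -0.13 and 0.13 m and z of casting0 in the frame of pan_floor between -0.01 and 0.045 m) or (horizontal distance between casting0 and tub_in below 0.076 m and z of casting0 in the frame of tub_in between -0.01 and 0.08 m)) and ((x of casting1 in the frame of pan_floor between -0.095 and 0.095 m and y of casting1 in the frame of pan_floor between -0.13 and 0.13 m and z of casting1 in the frame of pan_floor between -0.01 and 0.045 m) or (horizontal distance between casting1 and tub_in below 0.076 m and z of casting1 in the frame of tub_in between -0.01 and 0.08 m)) and ((x of casting2 in the frame of pan_floor between -0.095 and 0.095 m and y of casting2 in the frame of pan_floor between -0.13 and 0.13 m and z of casting2 in the frame of pan_floor between -0.01 and 0.045 m) or (horizontal distance between casting2 and tub_in below 0.076 m and z of casting2 in the frame of tub_in between -0.01 and 0.08 m)) and ((x of casting3 in the frame of pan_floor between -0.095 and 0.095 m and y of casting3 in the frame of pan_floor between -0.13 and 0.13 m and z of casting3 in the frame of pan_floor between -0.01 and 0.045 m) or (horizontal distance between casting3 and tub_in below 0.076 m and z of casting3 in the frame of tub_in between -0.01 and 0.08 m)) and ((x of casting4 in the frame of pan_floor between -0.095 and 0.095 m and y of casting4 in the frame of pan_floor between -0.13 and 0.13 m and z of casting4 in the frame of pan_floor between -0.01 and 0.045 m) or (horizontal distance between casting4 and tub_in below 0.076 m and z of casting4 in the frame of tub_in between -0.01 and 0.08 m)) and ((x of casting5 in the frame of pan_floor between -0.095 and 0.095 m and y of casting5 in the frame of pan_floor between -0.13 and 0.13 m and z of casting5 in the frame of pan_floor between -0.01 and 0.045 m) or (horizontal distance between casting5 and tub_in below 0.076 m and z of casting5 in the frame of tub_in between -0.01 and 0.08 m)) and ((x of casting6 in the frame of pan_floor between -0.095 and 0.095 m and y of casting6 in the frame of pan_floor between -0.13 and 0.13 m and z of casting6 in the frame of pan_floor between -0.01 and 0.045 m) or (horizontal distance between casting6 and tub_in below 0.076 m and z of casting6 in the frame of tub_in between -0.01 and 0.08 m)) and velocity of joint pan between -0.01 and 0.01 m/s and contact force between the fingers and pan below 0.1 N), for 0.4 s.
2. the lid is pressed home, level, on the tub (z of lid in the frame of tub between 0.08 and 0.0885 m and horizontal distance between lid and tub below 0.005 m and angle between lid's own z axis and vertical below 0.035 rad), for 0.2 s.
3. the bung is home in the lid's neck (z of bung in the frame of lid between 0.036 and 0.0425 m and horizontal distance between bung and neck_mouth below 0.006 m and angle between bung's own z axis and vertical below 0.06 rad), for 0.2 s.
At the end, for the whole second after the job is handed in: the pan has sunk 6 to 16.5 mm, every casting lies in the pan or in the tub; the lid is home on the tub (within 2.5 mm of full depth, 5 mm of centre, 0.035 rad of level); the bung is home in its neck (within 2.5 mm of depth, 6 mm of centre, 0.06 rad of upright); all at rest (all of step 2 and all of step 3 and value of joint pan between 0.006 and 0.0165 m and ((x of casting0 in the frame of pan_floor between -0.095 and 0.095 m and y of casting0 in the frame of pan_floor between -0.13 and 0.13 m and z of casting0 in the frame of pan_floor between -0.01 and 0.045 m) or (horizontal distance between casting0 and tub_in below 0.076 m and z of casting0 in the frame of tub_in between -0.01 and 0.08 m)) and ((x of casting1 in the frame of pan_floor between -0.095 and 0.095 m and y of casting1 in the frame of pan_floor between -0.13 and 0.13 m and z of casting1 in the frame of pan_floor between -0.01 and 0.045 m) or (horizontal distance between casting1 and tub_in below 0.076 m and z of casting1 in the frame of tub_in between -0.01 and 0.08 m)) and ((x of casting2 in the frame of pan_floor between -0.095 and 0.095 m and y of casting2 in the frame of pan_floor between -0.13 and 0.13 m and z of casting2 in the frame of pan_floor between -0.01 and 0.045 m) or (horizontal distance between casting2 and tub_in below 0.076 m and z of casting2 in the frame of tub_in between -0.01 and 0.08 m)) and ((x of casting3 in the frame of pan_floor between -0.095 and 0.095 m and y of casting3 in the frame of pan_floor between -0.13 and 0.13 m and z of casting3 in the frame of pan_floor between -0.01 and 0.045 m) or (horizontal distance between casting3 and tub_in below 0.076 m and z of casting3 in the frame of tub_in between -0.01 and 0.08 m)) and ((x of casting4 in the frame of pan_floor between -0.095 and 0.095 m and y of casting4 in the frame of pan_floor between -0.13 and 0.13 m and z of casting4 in the frame of pan_floor between -0.01 and 0.045 m) or (horizontal distance between casting4 and tub_in below 0.076 m and z of casting4 in the frame of tub_in between -0.01 and 0.08 m)) and ((x of casting5 in the frame of pan_floor between -0.095 and 0.095 m and y of casting5 in the frame of pan_floor between -0.13 and 0.13 m and z of casting5 in the frame of pan_floor between -0.01 and 0.045 m) or (horizontal distance between casting5 and tub_in below 0.076 m and z of casting5 in the frame of tub_in between -0.01 and 0.08 m)) and ((x of casting6 in the frame of pan_floor between -0.095 and 0.095 m and y of casting6 in the frame of pan_floor between -0.13 and 0.13 m and z of casting6 in the frame of pan_floor between -0.01 and 0.045 m) or (horizontal distance between casting6 and tub_in below 0.076 m and z of casting6 in the frame of tub_in between -0.01 and 0.08 m)) and linear speed of each of lid, bung, casting0, casting1, casting2, casting3, casting4, casting5, casting6 below 0.02 m/s); the robot touches nothing.
It fails at once if a bystander is moved more than 30 mm (distance of any of bowl, screwdriver, wrench, horn from where it was at the start of the episode above 0.03 m).
Of casting0, casting1, casting2, casting3, casting4, casting5, casting6 only 5 to 7 are there at a start; the rules pass over those that are not, and their reading is None.
At some moment in a run one of lid may be knocked a few centimetres aside while the robot is not near it.
It also fails if it takes over 210 s, if anything falls off the work surface, if the arm or the gripper's body presses on something with over 40 N, if the wrist force passes 120 N, or if a joint passes its speed limit or range.

## Working session

There is one attempt and no reset: what is moved stays moved. The work goes in short steps, each a Python script; the robot and the scene stay as the last script left them, time stands still between calls to the robot, and variables do not carry over. Pictures are saved under pics/ and viewed, at most 14 in all, crops included, and the job is handed in when it is done.

```bash
mkdir -p pics; cat > h.py <<'E'
import numpy as np, cv2
from bench import *
from scipy.spatial.transform import Rotation as R
def pose(p):
    o=np.array(p["orientation"],float)
    M=R.from_rotvec(o).as_matrix() if o.shape==(3,) else (R.from_quat(o).as_matrix() if o.shape==(4,) else o)
    return M,np.array(p["origin"],float)
def ray(p,px):
    M,o=pose(p); K=np.array(p["K"])
    d=np.linalg.inv(K)@[px[0],px[1],1]; d=M@[d[0],-d[1],-d[2]]
    return o,d/np.linalg.norm(d)
def atz(p,px,z):
    o,d=ray(p,px); return o+d*(z-o[2])/d[2]
def proj(p,X):
    M,o=pose(p); c=M.T@(np.array(X)-o); q=np.array(p["K"])@[c[0],-c[1],-c[2]]; return q[:2]/q[2]
def tri(a,b):
    (o1,d1),(o2,d2)=a,b
    s=np.linalg.lstsq(np.c_[d1,-d2],o2-o1,rcond=None)[0]
    p,q=o1+s[0]*d1,o2+s[1]*d2
    return (p+q)/2,np.linalg.norm(p-q)
def save(p,n,crop=None,k=1):
    f=p["frame"][:,:,::-1]
    if crop: f=f[crop[1]:crop[3],crop[0]:crop[2]]
    cv2.imwrite("pics/"+n,cv2.resize(f,None,fx=k,fy=k,interpolation=cv2.INTER_CUBIC))
E
python3 - <<'E'
from h import *
s=capture("side");t=capture("top")
save(s,"s0.png");save(t,"t0.png")
for p in(s,t):
    print({k:v for k,v in p.items() if k!="frame"})
    for n in["scale","pan_floor","tub","tub_rim","lid","neck_mouth","bung","casting0","bowl","horn"]:
        print(n,[(np.round(m["position"]).tolist(),round(m["confidence"],2)) for m in mark_of(p,n)], [(np.round(m["position"]).tolist(),round(m["confidence"],2)) for m in spot_in(p,n)] if n in("casting0","bung") else "")
print(state())
E
```

```text
{'K': array([[403.60086515,   0.        , 315.53156093],
       [  0.        , 403.60086515, 198.76258939],
       [  0.        ,   0.        ,   1.        ]]), 'origin': array([ 512.92694875,  866.42255369, 1066.42306745]), 'orientation': array([ 0.04199603, -1.13427648, -2.88756263]), 'shot': 1}
scale [([326.0, 281.0], 0.77), ([373.0, 137.0], 0.71)] 
pan_floor [([328.0, 260.0], 0.95)] 
tub [([344.0, 160.0], 0.63)] 
tub_rim [([347.0, 138.0], 0.86), ([318.0, 235.0], 0.5), ([259.0, 223.0], 0.49)] 
lid [([345.0, 207.0], 0.55), ([344.0, 162.0], 0.38)] 
neck_mouth [([346.0, 195.0], 0.67)] 
bung [([285.0, 185.0], 0.66), ([326.0, 259.0], 0.64), ([260.0, 199.0], 0.49), ([297.0, 208.0], 0.45)] [([258.0, 190.0], 0.72), ([286.0, 180.0], 0.69), ([296.0, 201.0], 0.6), ([343.0, 232.0], 0.33)]
casting0 [([308.0, 267.0], 0.78), ([336.0, 292.0], 0.78), ([253.0, 237.0], 0.68), ([317.0, 233.0], 0.64), ([343.0, 240.0], 0.62), ([342.0, 257.0], 0.47), ([349.0, 205.0], 0.19)] [([318.0, 232.0], 0.82), ([337.0, 265.0], 0.76), ([343.0, 229.0], 0.62), ([340.0, 287.0], 0.57), ([310.0, 262.0], 0.56), ([343.0, 2
[... 1316 characters left out ...]
joint_pos': array([-1.35050200e+00,  2.06624078e-01,  1.54149972e+00, -2.51334163e-05,
        1.39346989e+00, -1.50463288e-01]), 'qvel': array([-2.71384725e-03,  2.66446315e-05,  1.54510731e-03, -9.09649030e-04,
        5.45768297e-05,  6.84618532e-05]), 'joint_efforts': array([-3.02549652e-04, -3.83050132e+01, -2.91968215e+01, -1.50515270e-04,
        9.73813985e-04, -3.27406529e-07]), 'ee_pos': array([ 208.33908877, -535.93883804,  245.26811689]), 'orientation': array([-3.08776473e+00, -5.79061607e-01,  3.88930683e-05]), 'ft_force': array([-0.47443132, -1.13491695, -0.54780802]), 'wrist_torque': array([-0.01364218,  0.01313089, -0.03773391]), 'grasp_force': 0.0, 'width': 85.5049466293879}
```

```bash
python3 - <<'E'
import cv2
a=cv2.imread("pics/s0.png")[110:320,220:420];b=cv2.imread("pics/t0.png")[110:290,215:475]
cv2.imwrite("pics/s0c.png",cv2.resize(a,None,fx=2.8,fy=2.8,interpolation=2)); cv2.imwrite("pics/t0c.png",cv2.resize(b,None,fx=3,fy=3,interpolation=2))
E
```

```text
(no output)
```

View pics/s0c.png

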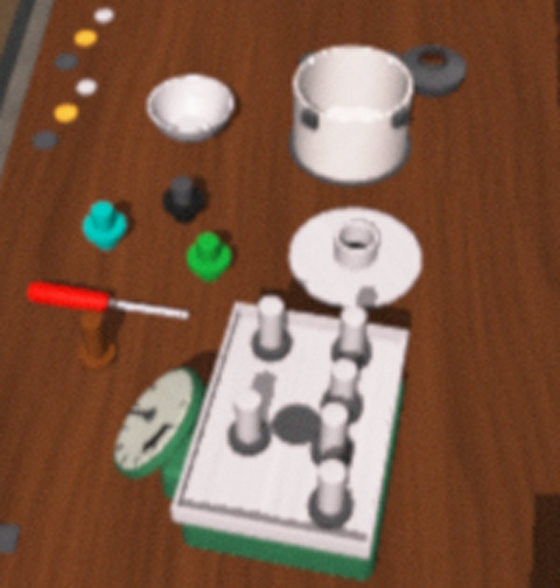

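View pics/t0c.png

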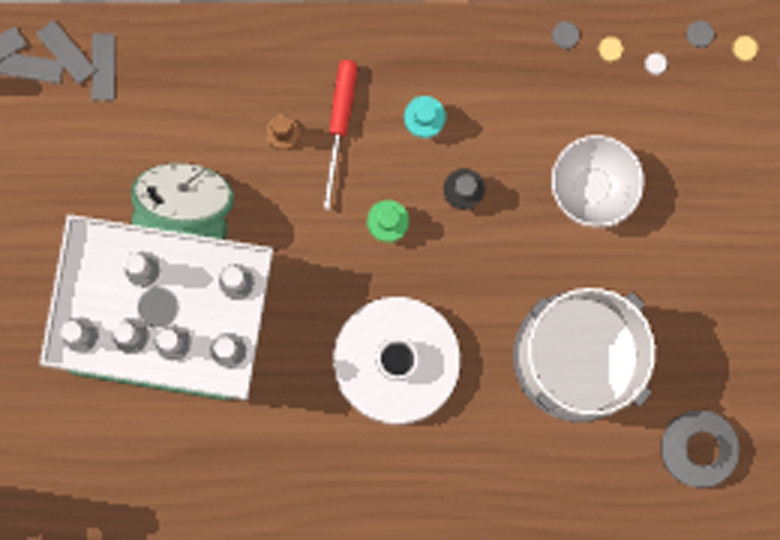

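The views show six castings in the pan (floor near side px 328,260), the lid at side px (345,200), the tub at (347,150) and the black bung at side px (285,183) / top (367,173). The green, turquoise and brown things are look-alikes. The needle stands at about 3.7 rad.

```bash
cat >> h.py <<'E'
def pairs(s,t,name,zr,fn=mark_of,tol=15):
    A=[m for m in fn(s,name)];B=[m for m in fn(t,name)];out=[]
    for a in A:
        for b in B:
            X,g=tri(ray(s,a["position"]),ray(t,b["position"]))
            if g<tol and zr[0]<X[2]<zr[1]: out.append((X.round(1),round(g,1),round(a["confidence"],2),round(b["confidence"],2)))
    return out
E
python3 - <<'E'
from h import *
s=capture("side");t=capture("top")
for n,zr in dict(pan_floor=(60,160),tub=(-30,30),tub_rim=(90,130),lid=(-20,20),neck_mouth=(45,85),bung=(-20,20),casting0=(70,130)).items():
    print(n); [print("  ",*q) for q in pairs(s,t,n,zr)]
for p,c in((s,"side"),(t,"top")):
  for n,z in(("casting0",99),("bung",0),("lid",0),("neck_mouth",64),("tub_rim",110),("tub",0)):
    print(c,n,[(atz(p,m["position"],z)[:2].round().tolist()) for m in mark_of(p,n)])
E
```

```text
pan_floor
   [519.4 209.5  99.3] 4.3 0.55 0.69
tub
   [ 464.  -314.3   12.2] 3.1 0.71 0.82
tub_rim
   [ 459.8 -337.7  100.4] 3.0 0.78 0.72
lid
   [459.4 -89.5   9.6] 2.7 0.98 0.62
neck_mouth
bung
   [ 783.6 -128.8    7.9] 10.3 0.71 0.64
   [646.7 -77.6  -2.7] 2.7 0.59 0.49
casting0
   [489.9 244.1  99.8] 0.6 0.73 0.67
   [480.2 191.6  88.2] 3.2 0.63 0.45
   [491.7 298.4  95.4] 11.0 0.61 0.63
   [552.4 106.9  90.2] 5.6 0.51 0.64
   [474.  116.4  79.3] 11.3 0.47 0.57
side casting0 [[490.0, 244.0], [482.0, 199.0], [497.0, 300.0], [566.0, 223.0], [744.0, 136.0], [518.0, 203.0], [549.0, 114.0], [469.0, 132.0]]
side bung [[780.0, -135.0], [476.0, 43.0], [698.0, -197.0], [645.0, -75.0]]
side lid [[458.0, -98.0], [490.0, 186.0]]
side neck_mouth [[471.0, -81.0]]
side tub_rim [[462.0, -326.0]]
side tub [[462.0, -328.0], [580.0, 158.0]]
top casting0 [[490.0, 244.0], [554.0, 106.0], [486.0, 298.0], [478.0, 114.0], [749.0, 73.0], [588.0, 233.0], [478.0, 191.0]]
top bung [[679.0, -175.0], [791.0, -129.0], [648.0, -78.0]]
top lid [[461.0, -90.0]]
top neck_mouth [[454.0, -93.0], [678.0, -189.0]]
top tub_rim [[458.0, -336.0]]
top tub [[466.0, -316.0], [697.0, -351.0], [555.0, 115.0]]
```

```bash
cat >> h.py <<'E'
def cluster(cam,specs,n=6):
    """mean ground position at given z of repeated detections: {name: [(xy,count,std)]}"""
    acc={k:[] for k in specs}
    for _ in range(n):
        p=capture(cam)
        for k,z in specs.items(): acc[k]+=[atz(p,m["position"],z)[:2] for m in mark_of(p,k) if m["confidence"]>.3]
    res={}
    for k,v in acc.items():
        v=np.array(v); out=[]
        while len(v):
            c=v[0]
            for _ in range(4): i=np.linalg.norm(v-c,axis=1)<26; c=np.median(v[i],axis=0) if i.any() else c
            if not i.any(): i[0]=True
            if i.sum()>=n/2: out.append((v[i].mean(0).round(1).tolist(),int(i.sum()),v[i].std(0).round(1).tolist()))
            v=v[~i]
        res[k]=sorted(out)
    return res
E
python3 - <<'E'
from h import *
sp=dict(casting0=99,bung=0,lid=0,neck_mouth=64,tub_rim=110,tub=0,pan_floor=99)
for c in("side","top"):
    r=cluster(c,sp)
    for k in r: print(c,k,*r[k],sep="\n    ")
t=capture("top"); f=t["frame"]
hsv=cv2.cvtColor(f,cv2.COLOR_RGB2HSV)
m=cv2.inRange(hsv,(0,0,90),(180,60,255)); cv2.imwrite("pics/m.png",m)
for c in cv2.findContours(m,cv2.RETR_EXTERNAL,cv2.CHAIN_APPROX_NONE)[0]:
    if cv2.contourArea(c)>400:
        e=cv2.fitEllipse(cv2.convexHull(c)); print("ell",np.round(e[0],1),np.round(e[1],1),cv2.contourArea(c),"z30",atz(t,e[0],30)[:2].round(1),"z110",atz(t,e[0],110)[:2].round(1))
E
```

```text
side
    casting0
    ([477.7, 126.9], 5, [1.7, 4.3])
    ([479.6, 195.8], 5, [3.2, 3.6])
    ([488.9, 307.7], 6, [4.5, 3.2])
    ([492.4, 250.3], 6, [3.5, 4.9])
    ([551.6, 113.7], 6, [3.6, 3.4])
    ([569.6, 229.5], 6, [4.6, 2.1])
    ([741.3, 139.7], 6, [2.7, 5.9])
side
    bung
    ([638.6, -73.5], 6, [6.6, 10.3])
    ([676.8, -188.8], 6, [5.6, 7.6])
    ([782.6, -131.7], 6, [6.3, 7.9])
side
    lid
    ([460.9, -93.3], 6, [6.4, 6.3])
side
    neck_mouth
    ([462.0, -85.6], 6, [1.5, 3.2])
side
    tub_rim
    ([460.4, -330.2], 5, [3.1, 6.0])
side
    tub
    ([472.1, -325.0], 6, [6.9, 5.0])
side
    pan_floor
    ([522.0, 209.7], 5, [6.3, 6.2])
top
    casting0
    ([473.1, 122.4], 6, [3.5, 2.1])
    ([481.1, 240.3], 4, [5.6, 5.2])
    ([482.2, 184.2], 6, [3.3, 3.5])
    ([484.5, 295.8], 6, [6.2, 4.9])
    ([555.6, 110.1], 5, [5.2, 6.5])
    ([574.9, 232.6], 5, [6.0, 2.6])
    ([744.1, 64.5], 6, [5.5, 3.3])
top
    bung
    ([648.4, -72.5], 6, [5.3, 5.6])
    ([685.3, -177.9], 6, [3.6, 4.1])
    ([783.9, -121.8], 6, [6.8, 5.5])
top
    lid
    ([459.4, -89.7], 5, [4.5, 4.0])
to
[... 573 characters left out ...]
-776. ] z110 [ 398.2 -745.8]
ell [133.7 241.9] [27.5 27.7] 407.5 z30 [416.6 738.7] z110 [414.1 708.3]
ell [346.8 229.8] [42.3 42.5] 1362.0 z30 [460.2 -90.2] z110 [456.  -87.4]
ell [410.3 227.5] [45.4 48.8] 1621.0 z30 [ 467.8 -336.7] z110 [ 463.2 -324. ]
ell [130.6 208.8] [26.3 28.4] 421.0 z30 [546. 755.] z110 [538.3 724. ]
ell [266.9 212.5] [60.2 98.1] 3526.0 z30 [529.2 221. ] z110 [522.2 211.3]
ell [275.6 173.7] [19.1 32.3] 450.5 z30 [682.  187.9] z110 [668.9 179.6]
ell [413.8 170. ] [30.3 31. ] 705.5 z30 [ 694.  -355.1] z110 [ 680.4 -341.7]
ell [230.9 129.8] [25.7 70.9] 585.0 z30 [858.8 366.6] z110 [838.6 351.1]
ell [257.2 158.4] [ 175.4 1033.1] 44021.5 z30 [743.3 260.8] z110 [727.7 249.6]
```

```bash
cat >> h.py <<'E'
def ori(th):
    y=np.array([np.cos(th),np.sin(th),0]);z=np.array([0,0,-1.]);x=np.cross(y,z)
    return R.from_matrix(np.c_[x,y,z]).as_rotvec()
def best(p,th):
    """orientation for closing direction th (mod pi) nearest in joint space"""
    q=np.array(state()["joint_pos"]);c=[]
    for k in(-1,0,1):
        j=ik(p,ori(th+k*np.pi))
        if j is not None: c.append((np.abs(np.array(j)-q).max(),k))
    return ori(th+min(c)[1]*np.pi)
def brief():
    s=state(); return round(s["time"],1),s["ee_pos"].round(1),round(s["width"],1),round(float(s["grasp_force"]),1),s["ft_force"].round(1)
TUB=np.array([462.,-330.])
def pick(x,y,z,th=0,opening=60,f=40):
    reach([x,y,280],best([x,y,280],th)); grip(opening)
    line_to([x,y,z+40],200); line_to([x,y,z],80,stop_force=8)
    grip(5,f); print("gripped",brief())
    line_to([x,y,280],150); print("lifted",brief())
def place(phi):
    p=TUB+38*np.array([np.cos(phi),np.sin(phi)])
    o=best([*p,270],phi+np.pi/2)
    reach([*p,280],o)
    line_to([*p,75],150); hit=line_to([*p,45],25,stop_force=2.5); print("down",hit,brief())
    grip(40); line_to([*p,280],200)
E
python3 - <<'E'
from h import *
pick(475,124,149); place(-np.pi/2); print(brief())
s=capture("side");t=capture("top")
a=s["frame"][110:320,220:420];b=t["frame"][150:270,215:455]
im=np.hstack([cv2.resize(a,(400,420),interpolation=2),cv2.resize(b,(400,420) and (400,200),interpolation=2) if 0 else np.vstack([cv2.resize(b,(400,200),interpolation=2),np.zeros((220,400,3),np.uint8)])])
cv2.imwrite("pics/a1.png",im[:,:,::-1])
E
```

```text
gripped (12.1, array([475.3, 124. , 149.3]), 24.7, 39.2, array([-0.2, -0. , -0.2]))
lifted (13.1, array([474.2, 123.9, 278.7]), 24.9, 39.3, array([-0.9,  0.6, -1.7]))
down True (17.0, array([ 462. , -366.8,   64.5]), 24.9, 40.7, array([ 3.4,  1. , -1.2]))
(18.5, array([ 461.3, -367.4,  278.1]), 40.2, 0.0, array([-1.3, -0.7, -0.8]))
```

View pics/a1.png

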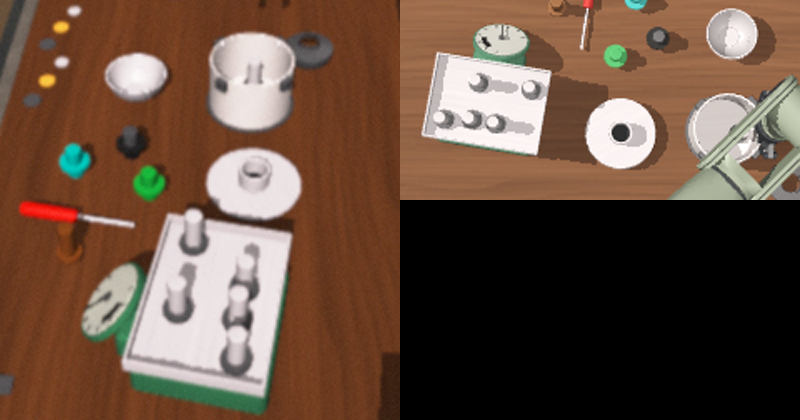

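The first casting stands upright in the tub. Five remain in the pan, and the needle reads about 33 mm.

```bash
sed -i 's/stop_force=2.5/stop_force=4/' h.py; python3 - <<'E'
from h import *
pick(481,190,149); place(np.pi/2); print(brief())
pick(554,112,154); place(0); print(brief())
t=capture("top"); s=capture("side")
a=s["frame"][110:320,220:420];b=t["frame"][150:270,215:455]
im=np.hstack([cv2.resize(a,(400,420),interpolation=2),np.vstack([cv2.resize(b,(400,200),interpolation=2),cv2.resize(b[:50,:100],(400,200),interpolation=2),np.zeros((20,400,3),np.uint8)])])
cv2.imwrite("pics/a2.png",im[:,:,::-1])
E
```

```text
gripped (22.6, array([481.5, 190.1, 149.4]), 25.1, 39.2, array([-0.3,  0.7,  0.7]))
lifted (23.7, array([480.1, 189.8, 278.6]), 24.8, 39.3, array([-0.8, -0.5, -1.6]))
down True (27.7, array([ 462.9, -293.2,   58.1]), 24.8, 40.8, array([ 2.2, -2.9, -0.9]))
(29.2, array([ 461.2, -291.3,  278.1]), 40.0, 0.0, array([ 0. , -0.6,  0.3]))
gripped (32.7, array([554.6, 112. , 154.5]), 24.9, 39.4, array([1.2, 0.2, 0.7]))
lifted (33.7, array([553.1, 111.9, 278.5]), 24.8, 39.3, array([ 0.3,  0.1, -2.8]))
down True (37.8, array([ 499.8, -329.9,   49.2]), 25.1, 39.7, array([-0.4, -0.4,  4.3]))
(39.4, array([ 499.3, -329.4,  278.3]), 39.9, 0.0, array([-1.1,  0.6, -0.8]))
```

View pics/a2.png

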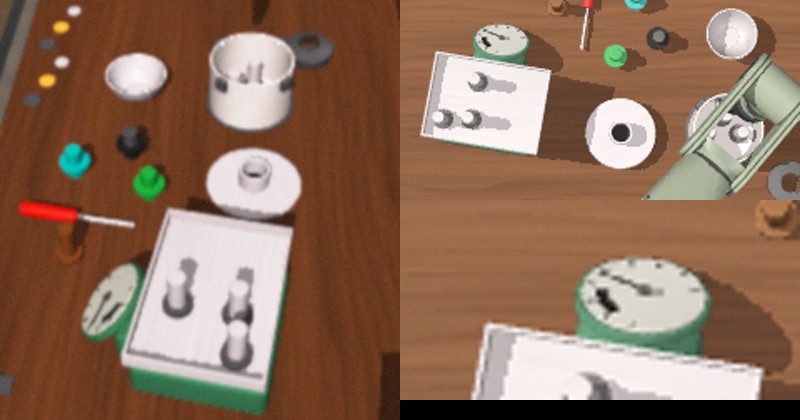

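Three castings are left and the needle is still short of the band. The third placing touched the tub floor cleanly.

```bash
python3 - <<'E'
from h import *
pick(487,245,160)
t=capture("top"); s=capture("side")
f=lambda p,x,y:cv2.resize(p["frame"][y-35:y+35,x-35:x+35],(400,400),interpolation=2)
cv2.imwrite("pics/a3.png",np.hstack([f(t,409,228),f(s,347,145)])[:,:,::-1])
E
```

```text
gripped (43.5, array([487.6, 245.2, 160.6]), 24.9, 39.7, array([0.6, 0.2, 0.8]))
lifted (44.5, array([486.1, 244.7, 278.5]), 24.9, 39.6, array([-0.5,  0.3, -2.7]))
```

View pics/a3.png

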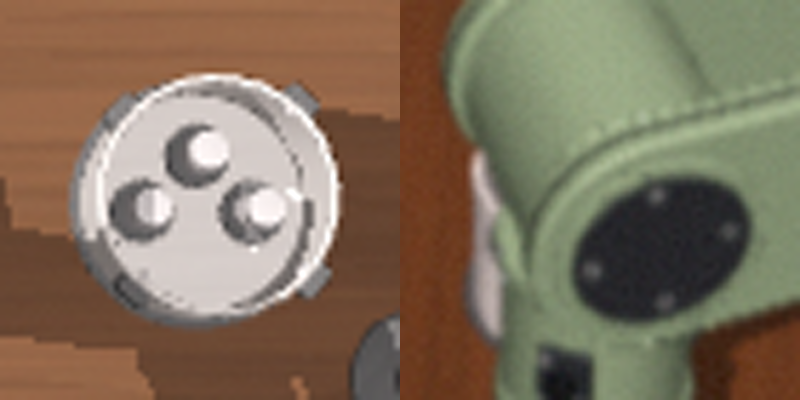

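Three castings stand upright in the tub, and the fourth spot (crop 200,260) is free. The rim centre, at top px (412.2,227.1), gives a tub at about (464,-331).

```bash
python3 - <<'E'
from h import *
place(np.pi); print(brief())
reach([650,-60,400],best([650,-60,400],0)) 
pause(1)
s=capture("side");t=capture("top")
a=s["frame"][170:320,240:390];b=t["frame"][150:270,215:455]
cv2.imwrite("pics/a4.png",np.hstack([cv2.resize(a,(400,400),interpolation=2),np.vstack([cv2.resize(b,(400,200),interpolation=2),cv2.resize(b[:50,:100],(400,200),interpolation=2)])])[:,:,::-1])
print(atz(t,(412.2,227.1),110),brief())
E
```

```text
down True (48.7, array([ 424.7, -329.4,   65. ]), 25.2, 40.7, array([ 2.6,  0.4, -1.3]))
(50.2, array([ 423.3, -329.3,  278.2]), 40.2, 0.0, array([-0.9, -0.2, -0.5]))
[ 464.87325532 -331.24870495  110.        ] (52.7, array([650., -60., 400.]), 39.8, 0.0, array([ 0.3,  0.1, -0.4]))
```

View pics/a4.png

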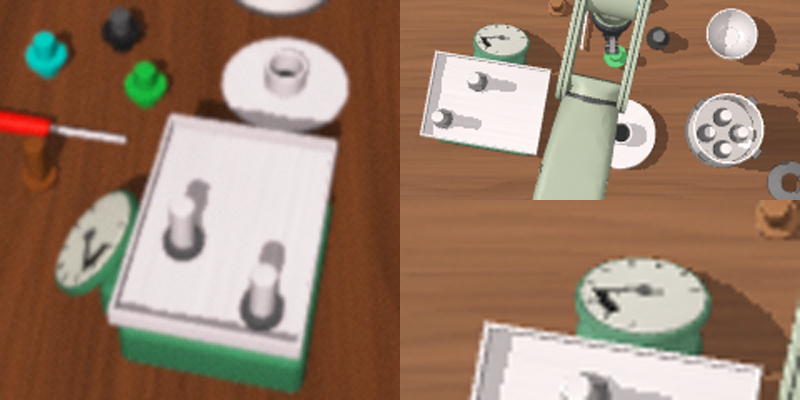

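```bash
python3 - <<'E'
from h import *
reach([650,-330,400],best([650,-330,400],0))
S=np.mean([capture("side")["frame"].astype(float) for _ in range(4)],0);T=np.mean([capture("top")["frame"].astype(float) for _ in range(4)],0)
f=lambda F,x0,y0,w:cv2.resize(F[y0:y0+w,x0:x0+w].clip(0,255).astype(np.uint8),(400,400),interpolation=4)
cv2.imwrite("pics/a5.png",np.hstack([f(S,255,235,50),f(T,255,155,44)])[:,:,::-1])
E
```

```text
(no output)
```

View pics/a5.png

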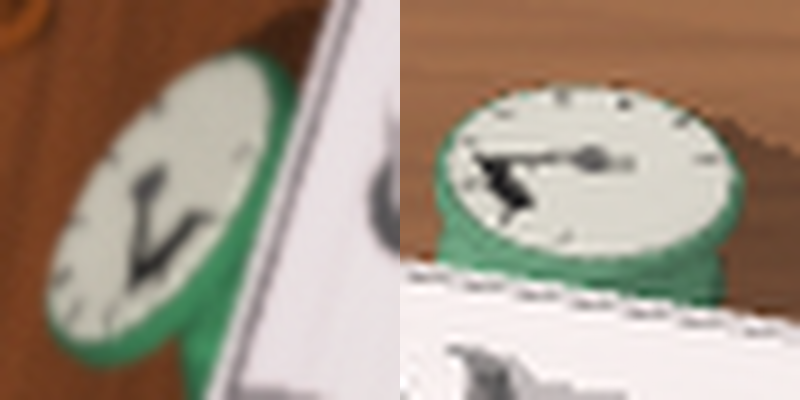

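```bash
python3 - <<'E'
from h import *
s=capture("side");t=capture("top")
S=lambda x,y:(x/8+255,y/8+235); T=lambda x,y:((x-400)/9.0909+255,y/9.0909+155)
C,g=tri(ray(s,S(162,198)),ray(t,T(590,171)));print(C,g)
for tilt in(40,45,50):
  for yaw in(-7,-10):
    a,w=np.radians([tilt,yaw]);x=np.array([np.cos(w),np.sin(w),0]);n=x*np.sin(a)+np.array([0,0,np.cos(a)])
    e12=-x*np.cos(a)+np.array([0,0,np.sin(a)]); e3=np.cross(e12,n)   # clockwise seen from front
    out=[]
    for p,F,P in((s,S,dict(b0=(205,215),b1=(138,282),tip=(135,285),hub=(150,185))),(t,T,dict(b0=(520,210),b1=(488,163),tip=(485,160),hub=(593,160)))):
        L={}
        for k,q in P.items():
            h=6 if k in("tip","hub") else 0
            o,d=ray(p,F(*q)); X=o+d*(n@(C+n*h-o))/(n@d)-C; L[k]=np.array([X@e12,X@e3])
        v=L["tip"]-L["hub"]
        out.append([round(float(np.arctan2(*L[k][::-1])),2) for k in("b0","b1")]+[round(float(np.arctan2(v[1],v[0])),2),L["hub"].round(),L["b1"].round()])
    print(tilt,yaw,*out)
E
```

```text
[676.64242015 183.89269731  57.80765146] 0.6495249929763721
40 -7 [0.53, 1.56, 1.4, array([-1., -2.]), array([ 0., 38.])] [0.71, 1.53, 1.39, array([-1., -1.]), array([ 2., 44.])]
40 -10 [0.49, 1.47, 1.32, array([-1., -2.]), array([ 4., 39.])] [0.65, 1.45, 1.32, array([-1., -1.]), array([ 5., 43.])]
45 -7 [0.54, 1.56, 1.38, array([-0., -2.]), array([ 1., 38.])] [0.64, 1.52, 1.37, array([-0., -1.]), array([ 2., 44.])]
45 -10 [0.51, 1.46, 1.29, array([-1., -2.]), array([ 4., 39.])] [0.59, 1.43, 1.29, array([-1., -1.]), array([ 6., 43.])]
50 -7 [0.56, 1.55, 1.35, array([ 0., -2.]), array([ 1., 38.])] [0.57, 1.51, 1.35, array([ 0., -1.]), array([ 3., 43.])]
50 -10 [0.53, 1.44, 1.25, array([-0., -2.]), array([ 5., 40.])] [0.51, 1.41, 1.25, array([-0., -1.]), array([ 7., 43.])]
```

Model and picture agree (band 0.55 to 1.45 rad). The needle stands at 1.29 rad, about 14.3 mm, well inside the band. Next I locate the lid again and grip it.

```bash
cat >> h.py <<'E'
def discs(cam="top"):
    t=capture(cam);hsv=cv2.cvtColor(t["frame"],cv2.COLOR_RGB2HSV);m=cv2.inRange(hsv,(0,0,90),(180,60,255));o=[]
    for c in cv2.findContours(m,cv2.RETR_EXTERNAL,cv2.CHAIN_APPROX_NONE)[0]:
        if 900<cv2.contourArea(c)<2500: o.append(cv2.fitEllipse(cv2.convexHull(c)))
    return t,o
E
python3 - <<'E'
from h import *
reach([650,100,350],best([650,100,350],0))
t,o=discs()
lid=None
for e in o:
    x=atz(t,e[0],30); print(np.round(e[0],1),np.round(e[1],1),x.round(1))
    if 39<min(e[1]) and max(e[1])<45 and np.linalg.norm(x[:2]-[460,-90])<70: lid=x[:2]
r=cluster("side",dict(neck_mouth=64,lid=0),3);print(r)
assert lid is not None
x,y=lid
reach([x,y,200],best([x,y,200],0)); grip(85)
line_to([x,y,90],150); hit=line_to([x,y,50],40,stop_force=6); print("at",hit,brief())
grip(30,100); print(brief())
line_to([x,y,250],120); print(brief())
t=capture("top");s=capture("side")
f=lambda p,x,y,w=45:cv2.resize(p["frame"][y-w:y+w,x-w:x+w],(400,400),interpolation=2)
cv2.imwrite("pics/a6.png",np.hstack([f(t,380,228,60),f(s,347,165,60)])[:,:,::-1])
E
```

```text
[346.9 229.8] [42.1 42.5] [460.2 -90.5  30. ]
[410.3 227.5] [45.4 48.8] [ 467.8 -336.7   30. ]
{'neck_mouth': [([461.6, -78.9], 3, [3.9, 5.1])], 'lid': [([465.2, -95.5], 3, [1.6, 1.6])]}
at False (60.1, array([460.5, -90.6,  50.3]), 85.2, 0.0, array([ 0.7, -0.1,  0.1]))
(60.5, array([461.5, -90.9,  51.3]), 51.0, 104.5, array([-0.5, -0.1,  4.9]))
(62.3, array([459.7, -90.3, 249.1]), 51.1, 104.0, array([ 1.1,  0.6, -2.2]))
```

View pics/a6.png

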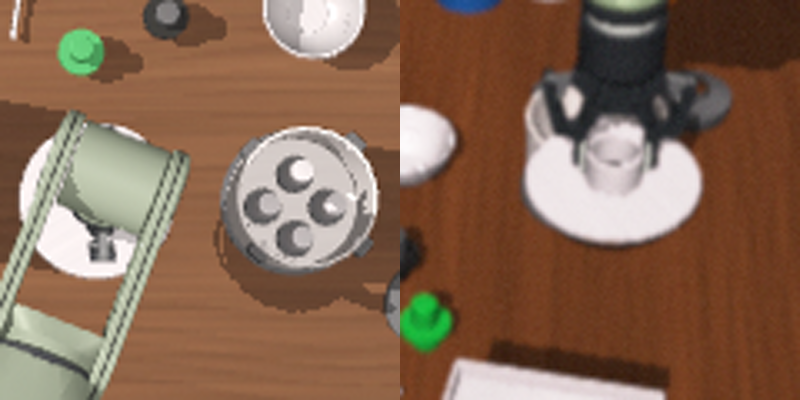

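The lid is held level by its neck and the tub is clear. I refine the tub centre by fitting the projected rim circle.

```bash
python3 - <<'E'
from h import *
a=np.linspace(0,2*np.pi,240,endpoint=False)
for cam in("top","side"):
    p=capture(cam);g=cv2.GaussianBlur(cv2.cvtColor(p["frame"],cv2.COLOR_RGB2GRAY).astype(np.float32),(0,0),.8)
    best_=[]
    for x in np.arange(452,474,1.):
        for y in np.arange(-342,-316,1.):
            def samp(r):
                q=np.array([proj(p,[x+r*np.cos(b),y+r*np.sin(b),110]) for b in a[::3]],np.float32)
                return cv2.remap(g,q[:,:1].copy(),q[:,1:].copy(),1).ravel()
            i=samp(77);o=samp(82.5);n=samp(73)
            best_.append((np.median(i-o)+.5*np.median(i-n)+.5*np.mean(np.clip(i-o,-20,60)),x,y))
    best_.sort(reverse=True);print(cam,[tuple(np.round(b,1)) for b in best_[:5]])
E
```

```text
top [(np.float64(73.4), np.float64(467.0), np.float64(-331.0)), (np.float64(72.4), np.float64(467.0), np.float64(-330.0)), (np.float64(70.3), np.float64(468.0), np.float64(-331.0)), (np.float64(69.9), np.float64(467.0), np.float64(-329.0)), (np.float64(69.9), np.float64(467.0), np.float64(-328.0))]
side [(np.float64(10.5), np.float64(469.0), np.float64(-337.0)), (np.float64(10.3), np.float64(470.0), np.float64(-335.0)), (np.float64(10.3), np.float64(469.0), np.float64(-336.0)), (np.float64(10.1), np.float64(469.0), np.float64(-335.0)), (np.float64(10.1), np.float64(469.0), np.float64(-338.0))]
```

```bash
python3 - <<'E'
from h import *
x,y=465.5,-330.5
line_to([x,y,250],120); line_to([x,y,165],80)
hit=line_to([x,y,142],20,stop_force=5); print("touch",hit,brief())
hit=line_to([x,y,133],15,stop_force=35); print("press",hit,brief())
print(state()["wrist_torque"])
E
```

```text
touch True (66.7, array([ 466.7, -330.1,  149.8]), 50.7, 104.2, array([ 2.2,  0.2, -0.1]))
press False (67.9, array([ 467.3, -330.1,  137.2]), 51.2, 106.5, array([ 0.7,  8.1, 19.5]))
[ 1.12087948  0.36078484 -0.09525187]
```

```bash
python3 - <<'E'
from h import *
x,y=466.5,-330.3
grip(85); print(brief()); line_to([x,y,230],150)
reach([650,100,350],best([650,100,350],0))
t,o=discs()
for e in o: print(np.round(e[0],1),np.round(e[1],1),atz(t,e[0],113).round(1))
s=capture("side")
f=lambda p,x,y,w=45:cv2.resize(p["frame"][y-w:y+w,x-w:x+w],(400,400),interpolation=2)
cv2.imwrite("pics/a7.png",np.hstack([f(t,395,215,50),f(s,330,155,50)])[:,:,::-1])
print(cluster("top",dict(bung=0,neck_mouth=150),5)); print(cluster("side",dict(bung=0,neck_mouth=150),5))
E
```

```text
(68.3, array([ 464.7, -330.3,  132.1]), 84.9, 0.0, array([-0.5,  0.2, -0.1]))
[410.4 227.4] [45.5 49.1] [ 463.5 -324.1  113. ]
{'bung': [([651.1, -75.7], 5, [4.2, 4.9]), ([677.1, -176.3], 5, [9.2, 7.5]), ([787.6, -133.9], 5, [7.4, 2.4])], 'neck_mouth': [([471.0, -330.3], 6, [5.4, 9.9])]}
{'bung': [([637.0, -68.5], 5, [4.2, 6.7]), ([680.4, -189.4], 5, [4.6, 9.7]), ([783.7, -139.0], 5, [2.3, 6.1])], 'neck_mouth': [([461.7, -315.2], 5, [6.0, 7.9])]}
```

View pics/a7.png

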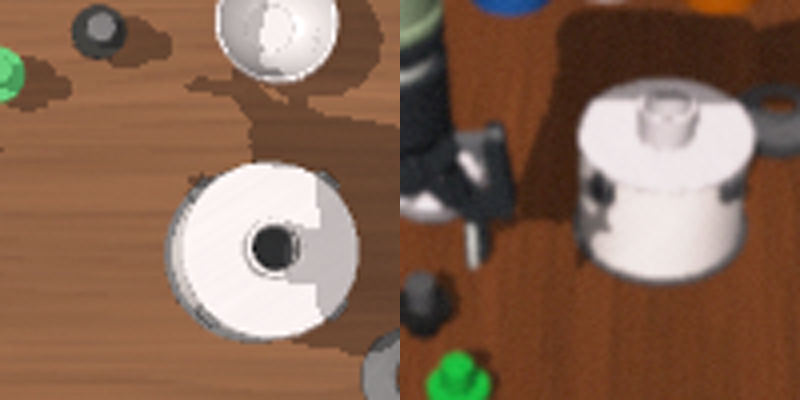

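The lid looks level and seated, and the bung's knob is at top crop (102,27). I press the lid once more centrally through the neck as a check, and compute the bung and neck positions.

```bash
python3 - <<'E'
from h import *
t=capture("top");f=t["frame"]
def blob(x0,y0,w,thr):
    g=cv2.cvtColor(cv2.resize(f[y0-w:y0+w,x0-w:x0+w],None,fx=4,fy=4,interpolation=2),cv2.COLOR_RGB2GRAY)
    _,l,st,c=cv2.connectedComponentsWithStats((g<thr).astype(np.uint8))
    i=1+np.argmax(st[1:,4]); return (x0-w+(c[i][0]+.5)/4-.5,y0-w+(c[i][1]+.5)/4-.5),st[i,4]/16
bp,ba=blob(413,227,6,100); print("bore",bp,ba,atz(t,bp,150).round(1),atz(t,bp,130).round(1))
print("bung knob",atz(t,(370.5,171.75),60).round(1),"flange",atz(t,(369.5,173),32).round(1))
x,y=466,-331
reach([x,y,230],best([x,y,230],0)); grip(0)
line_to([x,y,165],150); hit=line_to([x,y,122],20,stop_force=25); print(hit,brief(),state()["wrist_torque"].round(2))
line_to([x,y,230],150); print(brief())
E
```

```text
bore (np.float64(412.9205729166667), np.float64(226.5796130952381)) 84.0 [ 464.5 -327.4  150. ] [ 465.6 -330.7  130. ]
bung knob [ 682.8 -182.6   60. ] flange [ 682.5 -180.9   32. ]
True (77.3, array([ 466. , -331. ,  130.1]), 0.3, 1.8, array([-0.8,  0.8,  3.9])) [ 0.12  0.1  -0.02]
(78.2, array([ 465.4, -330.5,  228.8]), -0.2, 0.0, array([ 1.3,  1. , -0.5]))
```

Contact came at TCP 130.1, exactly the height for a home lid. Now the bung.

```bash
python3 - <<'E'
from h import *
x,y=682.6,-181.8
reach([x,y,200],best([x,y,200],np.pi/2)); grip(60)
line_to([x,y,100],150); print(line_to([x,y,49],40,stop_force=6),brief())
grip(5,40); print(brief()); z0=state()["ee_pos"][2]
line_to([x,y,240],150); print(brief())
x,y=466,-330.8
o=best([x,y,240],np.pi/2); reach([x,y,260],o)
line_to([x,y,205],100); hit=line_to([x,y,z0+120],20,stop_force=25); print(hit,brief(),"home z",z0+126)
E
```

```text
False (82.1, array([ 682.9, -181.9,   49.5]), 60.1, 0.0, array([-0.4,  0.6, -0.9]))
(82.5, array([ 682.8, -181.8,   49.3]), 26.7, 39.1, array([-0.7, -0.1,  1.2]))
(83.9, array([ 681.8, -181.5,  238.2]), 27.1, 39.1, array([ 0.3, -0.3, -0.6]))
True (87.2, array([ 465.8, -330.5,  174.7]), 26.6, 39.2, array([-1.5,  1. ,  4.6])) home z 175.34479955442032
```

```bash
python3 - <<'E'
from h import *
grip(60); line_to([466,-330.8,280],150)
reach([650,100,350],best([650,100,350],0)); pause(1)
t=capture("top");s=capture("side")
f=lambda p,x,y,w=45:cv2.resize(p["frame"][y-w:y+w,x-w:x+w],(400,400),interpolation=2)
cv2.imwrite("pics/a8.png",np.hstack([f(t,409,225,32),f(s,347,145,32)])[:,:,::-1])
E
```

```text
(no output)
```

View pics/a8.png

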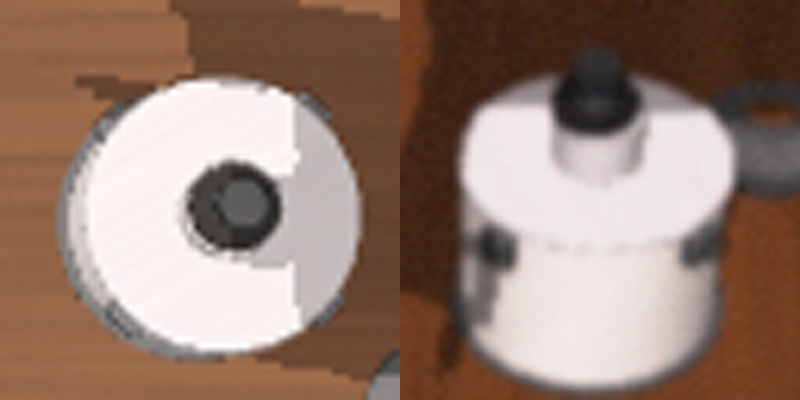

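The bung sits upright with its flange on the neck (side crop 597,100), and the lid is level on the tub.

```bash
python3 -c "
from bench import *
print(job_done())"
```

```text
the job is handed in; nothing more can be done
None
```

I handed the job in: four castings are in the tub and two are left in the pan with the needle in the black band (about 14.3 mm), the lid is pressed home and the bung seated; no verdict came back.

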